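# Put a collet away and click its box shut

### The job

Put the squat collet into the open well of the wooden box and let go of it, then slide the grey lid along its rails over the well until its steel tongue snaps down behind the ledge. Ease the lid home gently and stop when it meets its stop; do not force it or press it hard. Leave the tall collet and the loose whetstone alone.

Things in the scene. Friction and masses are not known exactly. Their poses are not given: they have to be found in the camera images.
- box: Wooden box fixed to the table, 238 x 114 mm, 51 mm high. Origin: mid underside (it spans x -124 to +114, y +-57 mm). +x, level, is the lid's closing direction; z up. The lid rides on a deck 40 mm above the table, its side edges under aluminium lips (x -124 to +58 mm, tops 50.5 mm above the table, 84 mm clear between them), with 1.5 mm play up and to either side.
- well_floor (a point): Middle of the floor of the open well, at [25, 0, 14] mm in the box frame, axes as the box. The well is 46 mm long (box x) and 80 mm wide (box y); its floor is 26 mm below the deck.
- stop_line (a point): Point of the deck at [58, 0, 40] mm in the box frame, axes as the box: where the lid's front edge stops, at two 9 mm high lugs, give or take 9 mm. Lugs and ledge (5 mm high, across the middle, 14 to 17 mm beyond the lug faces) are one steel plate, set by hand: its setting in x differs each time, is not measured and must be felt.
- lid_rib (a point): Centre of the lid's upright rib, 18 mm above the lid's underside, axes as the box. Rib: 12 mm thick (x), 50 mm wide (y), 26 mm high, in mid lid, to grip or push. Starts 76 to 82 mm behind the box origin; 18 mm (+-9) ahead of it when home.
- lid: Loose grey plastic plate, 80 (x) x 96 (y) x 5 mm, 0.11 to 0.23 kg, origin mid underside; starts in the rails, well open. Slides with under 2 N until its tongue meets the ledge about 26 mm before the stop; climbing takes up to 6 N more; it snaps down about 2 mm before the lugs, which stop it dead: go slowly there, about 10 mm/s, and stop pushing at 10 to 15 N.
- tab_tip (a point): Low rear corner of the catch on the lid's steel spring tongue, which is 22 mm wide and reaches 42 mm beyond the lid's front edge. At rest it lies 17.4 mm below and 58.7 mm ahead of lid_rib; on the deck that is 40.6 mm above the table. The ledge lifts it about 4 mm (lid play included), then it drops back.
- collet_squat_mid (a point): Centre of the squat steel collet, a loose upright barrel 28 mm in diameter and 22 mm high (wider than tall), 0.1 kg.
- collet_squat: The same squat collet; origin mid underside.
- collet_tall_mid (a point): Centre of the tall steel collet, a loose upright barrel 25 mm in diameter and 40 mm high, a bystander. The two collets may stand in either place.
- whetstone: Loose grey stone, 33 x 68 x 27 mm, origin mid underside; a bystander behind the box.
Not all that is in view belongs to the job. What is shaped like the collet_squat but green or orange is not meant.

How it is judged:
By the outcome, as a careful person would: the job done as asked, in the order asked, and still so for the second after the job is handed in, with the robot touching nothing.
It also fails if it takes over 58 s, if anything falls off the work surface, if the arm or the gripper's body presses on something with over 40 N, if the wrist force passes 120 N, or if a joint passes its speed limit or range.

### The arm

A 6-joint arm with a two-finger parallel gripper is mounted at the origin on a cart in front of the work surface, level with it; the furniture and walls round the work are solid. World frame = base frame: x ahead of the robot, y to its left, z up, the work surface at z = 0. Lengths are in m, angles in degrees, forces in N, time in s.
With the tool pointing down it reaches from about 0.4 to 0.825 m from the base axis. Payload 7 kg.
Tool frame: the origin (TCP) lies at the very end of the fingers, on their centre line; the grasp point (between the pads) lies behind it (r.grasp_offset is the z of the grasp point in the tool frame, in m); z points along the fingers, y is the direction in which the jaws open and shut (so a half turn about z gives the same grasp; the last joint's range is limited). The gripper opens to 88 mm and grips with 3 to 60 N. Pads are 19 mm wide; open, the fingers measure 130 mm over their backs; the gripper's body (78 mm by 193 mm) begins 47 mm behind the grasp point.
Start: joints at [79.532, 20.546, 0.682, 0, -70.136, -16.507], TCP at [0.306, 0.602, 0.227] pointing down, gripper open.
Joint ranges: [-176.03, 176.03], [-82.01, 121.73], [-58.28, 71.71], [-173.87, 95.51], [-174.79, -0.11], [-173.66, 173.66]. Speed limits (degrees/s): [136.94, 136.94, 172.46, 180, 180, 180].

### API

Orientations are given as [roll, pitch, yaw] about the fixed x, y, z axes, in that order (R = Rz(yaw) Ry(pitch) Rx(roll)).
In Python, from plant import r gives the robot as it stands. The module is installed in compiled form; this text tells all that it offers.
- The arm moves only by the tool servo_tool, never from a script. Its argument "targets" is a list of rows, each an object of numbers: "dx", "dy", "dz": the shift along the world's x, y, z in cm; "spin": the turn about the world's z in rad; "grip": the opening in per cent of the stroke, from 0 (shut) to 100 (fully open). A call has exactly 10 rows; each row is the pose to reach, as a shift and turn from the pose commanded when the call began; what a row does not reach only later rows make up. A row lasts 1/12 s, in which the tool goes at most 41.7 mm and 7.16 degrees, less where a joint would pass 70% of its speed; a pose out of reach is approached as far as the arm can. A call with a gripper value outside its range is refused whole. The fingers move at their own pace and stop on an object; "squeeze" is the grip in N (left out, the last holds). Time passes only in rows, so rows that repeat a pose let the fingers close, or fill a call up. It gives the time, the measured TCP pose, the force and the opening at its end, in the units of the state.
- r.get_state(): the state, without advancing time (a new reading comes with each control period).
- r.capture(name): name is "scene" or "top"; returns the picture (400x640x3 uint8, blue, green, red); there is no depth.
- r.get_calibration(name): a dict with "K" (3x3 intrinsics, pixels), "extrinsics" (4x4, takes a point from camera to world coordinates). Camera axes: x right, y down, z forward; pixel columns grow to the right and rows downward; lengths in m; the calibration is good to about 2 mm. A picture is of the moment at which its call begins. get_calibration takes no time and is no camera call.
- r.close_job(): hands the job in, once; it reports no verdict.
Trained networks look in the newest picture that a camera, given by its name, has taken for a name from the list of things; names that differ only in an ending like _2 or _b are one class to them, and where a whole thing is asked for, a point or a joint stands for the part that bears it (a point fixed in the world has none). Each returns a list of dicts, best first, with "p" (0 to 1); they miss things now and then, are a little off and sometimes report something else, mostly with a low value. They report only what shows in the picture. A call takes as long as a camera call. They do not tell look-alikes from the thing itself.
- r.cut_out(name, camera): "mask" (400x640 bool, what is visible of it) and "extent" ([left, top, right, bottom] in pixels, round what is visible of it).
The state is a dict: "time_s": time; "joints": joint angles; "qd": joint speeds; "joint_torque": joint torques, N m; "tcp_pos": TCP position; "eef_rot": TCP orientation; "contact_force": force on the tool from outside, world axes, zero at the start; "moment": the same for the moment, N m; "gripper_width": finger opening in m.
Only numpy, scipy, OpenCV 4.12 (cv2) and the standard library are available. Lean on these libraries where they do the work, as an engineer would, in place of code of your own. Each camera call takes 0.05 s, during which the arm holds its last target. There are 200 camera calls.

## Working session

There is one attempt and no reset: what is moved stays moved. The work goes in short steps, Python scripts to look and compute and a tool call to move; the robot and the scene stay as the last step left them, time stands still between calls to the robot, and variables do not carry over. Pictures are saved under pics/ and viewed, about 8 in all and at most 12, crops included, and the job is handed in when it is done.

Besides the shell and the picture viewer there is one more tool, called after "Call:" by a JSON object that holds its "name" and its "arguments". servo_tool: Moves the arm, as the interface text tells. Its arguments: {"type":"object","properties":{"targets":{"type":"array"},"squeeze":{"type":"number"}},"required":["targets"]}

```bash
mkdir -p pics
cat > h.py <<'E'
import numpy as np, cv2
from plant import r
def ray(cam,uv):
    c=r.get_calibration(cam);K=np.array(c['K']);T=np.array(c['extrinsics'])
    d=T[:3,:3]@np.linalg.solve(K,[uv[0],uv[1],1.]);return T[:3,3],d
def onz(cam,uv,z):
    o,d=ray(cam,uv);return o+d*(z-o[2])/d[2]
def proj(cam,p):
    c=r.get_calibration(cam);T=np.linalg.inv(np.array(c['extrinsics']))
    q=np.array(c['K'])@(T[:3,:3]@np.asarray(p)+T[:3,3]);return q[:2]/q[2]
E
python3 - <<'E'
from h import *
np.set_printoptions(precision=4,suppress=True)
for c in ('scene','top'):
    im=r.capture(c);cv2.imwrite(f'pics/{c}0.png',im)
    print(c,r.get_calibration(c)['K'],r.get_calibration(c)['extrinsics'])
    for n in ('box','lid','collet_squat','collet_tall_mid','lid_rib','whetstone'):
        for d in r.cut_out(n,c)[:4]:
            m=np.argwhere(d['mask'])
            print(n,round(d['p'],2),d['extent'],m.mean(0)[::-1].round(1),len(m))
print(r.get_state(),r.grasp_offset)
E
```

```text
scene [[450.9881   0.     324.797 ]
 [  0.     450.9881 198.456 ]
 [  0.       0.       1.    ]] [[ 0.4979 -0.4627  0.7335 -0.1759]
 [-0.8671 -0.2796  0.4122 -0.4888]
 [ 0.0143 -0.8412 -0.5405  0.6272]
 [ 0.      0.      0.      1.    ]]
box 0.75 [227.6, 170.7, 334.2, 238.4] [286.4 209.4] 3690
lid 0.67 [236.8, 174.6, 280.2, 200.9] [261.3 188.8] 632
lid 0.41 [394.6, 227.1, 405.0, 245.9] [398.9 235.7] 182
collet_squat 0.67 [329.1, 279.0, 343.4, 296.1] [337.4 287.5] 188
collet_squat 0.53 [370.7, 275.2, 389.2, 290.5] [379.6 282.7] 203
collet_squat 0.46 [348.2, 262.4, 360.7, 272.9] [354.  268.2] 172
collet_squat 0.46 [369.7, 248.9, 384.3, 263.7] [375.4 256.3] 175
collet_tall_mid 0.7 [393.2, 227.5, 400.8, 246.7] [398.  235.8] 163
lid_rib 0.59 [236.9, 173.3, 284.0, 198.5] [260.5 188.7] 668
whetstone 0.7 [226.3, 174.7, 334.2, 238.2] [286.8 210.1] 3562
top [[371.2594   0.     315.7901]
 [  0.     371.2594 200.0274]
 [  0.       0.       1.    ]] [[ 0.0143 -0.9911  0.1326  0.4639]
 [-0.9992 -0.0193 -0.0362 -0.036 ]
 [ 0.0384 -0.1319 -0.9905  0.9071]
 [ 0.      0.      0.      1.    ]]
box 0.98
[... 278 characters left out ...]
.7] [395.9 256.6] 126
collet_squat 0.16 [212.2, 180.4, 320.5, 236.5] [277.2 208. ] 3682
lid_rib 0.56 [218.2, 184.5, 270.0, 223.6] [237.6 203.4] 1395
whetstone 0.61 [257.4, 117.0, 286.1, 136.8] [270.6 125.9] 410
{'time_s': 0.7, 'joints': array([ 79.5336,  20.5443,   0.6816,  -0.0022, -70.1357, -16.5069]), 'qd': array([ 0.1398,  0.041 , -0.0184,  0.0597, -0.0333, -0.0207]), 'joint_torque': array([  0.0019, -58.2166,  29.3253,   7.0015,   0.0125,  -0.    ]), 'tcp_pos': array([0.3062, 0.6015, 0.2266]), 'eef_rot': array([-179.9991,    0.0024,  -26.974 ]), 'contact_force': array([ 0.0824, -0.4818, -0.0194]), 'moment': array([-0.0199, -0.0017, -0.0289]), 'gripper_width': 0.0875283115246912} -0.0188
```

Run:
```python
import cv2
a=cv2.imread('pics/top0.png')[105:305,190:430];cv2.imwrite('pics/t1.png',cv2.resize(a,None,fx=3.3,fy=3,interpolation=cv2.INTER_CUBIC)[:,:800])
a=cv2.imread('pics/scene0.png')[155:305,215:415];cv2.imwrite('pics/s1.png',cv2.resize(a,None,fx=4,fy=4,interpolation=cv2.INTER_CUBIC))
```

```text
(no output)
```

View pics/t1.png

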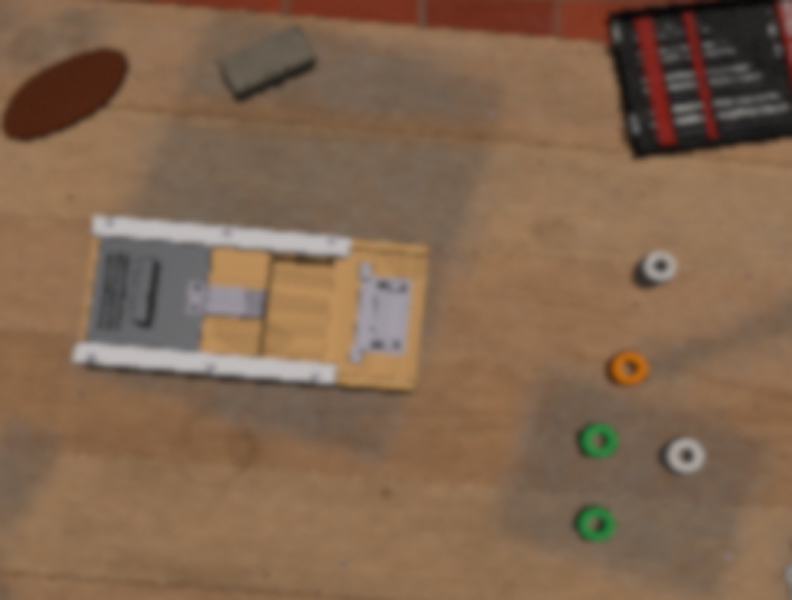

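View pics/s1.png

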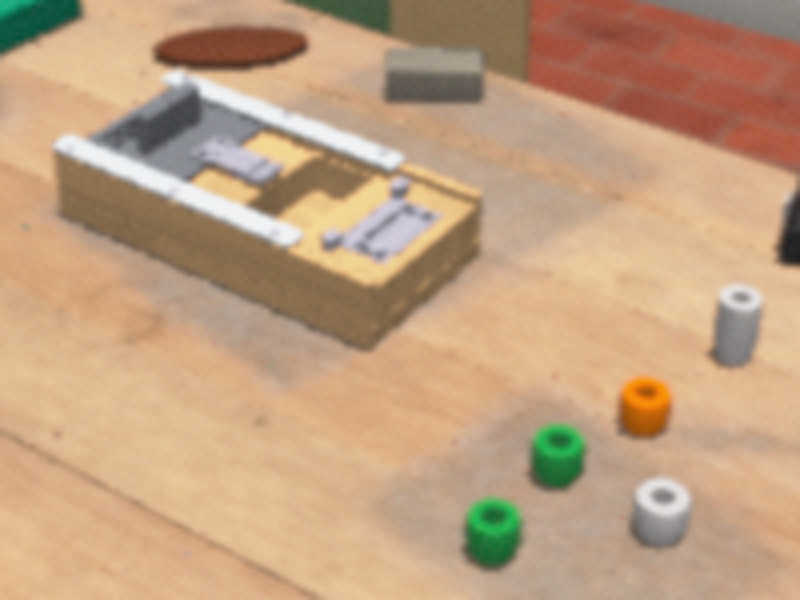

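Both views agree. The box closes toward image right (world −y). The grey squat collet is at top (397,257) / scene (380,283), and the tall one is at scene (399,236). Next I fit the poses to the masks.

```bash
cat >> h.py <<'E'
from scipy.optimize import minimize
def hull(cam,P,S=4):
    q=np.array([proj(cam,p) for p in P]);m=np.zeros((400*S,640*S),np.uint8)
    cv2.fillConvexPoly(m,cv2.convexHull(((q+.5)*S).astype(np.int32)),1);return m
def soft(m,S=4): return cv2.resize(m.astype(np.float32),(640,400),interpolation=cv2.INTER_AREA)
def bx(x0,x1,y0,y1,z0,z1): return np.array([[x,y,z] for x in(x0,x1) for y in(y0,y1) for z in(z0,z1)])/1e3
def place(P,t):
    c,s=np.cos(t[2]),np.sin(t[2]);return P@np.array([[c,s,0],[-s,c,0],[0,0,1]])+[t[0],t[1],0]
BOX=[bx(-124,114,-57,57,0,40),bx(-124,58,-57,-42,40,50.5),bx(-124,58,42,57,40,50.5)]
def cyl(d,h): return np.array([[d/2*np.cos(a),d/2*np.sin(a),z] for a in np.linspace(0,6.28,24) for z in(0,h)])/1e3
def fit(parts,masks,t0,step):
    def f(t):
        e=0
        for cam,m in masks.items():
            M=np.zeros((1600,2560),np.uint8)
            for P in parts: M|=hull(cam,place(P,t))
            M=soft(M);e+=1-np.minimum(M,m).sum()/np.maximum(M,m).sum()
        return e/len(masks)
    s=np.vstack([t0,np.array(t0)+np.diag(step)])
    return minimize(f,t0,method='Nelder-Mead',options=dict(initial_simplex=s,maxfev=120,xatol=2e-4,fatol=1e-4))
E
python3 - <<'E'
from h import *
np.set_printoptions(precision=4,suppress=True)
near=lambda L,uv:min(L,key=lambda d:np.hypot(*(np.argwhere(d['mask']).mean(0)[::-1]-uv)))['mask'].astype(np.float32)
T=r.capture('top');S=r.capture('scene')
mb={c:r.cut_out('box',c)[0]['mask'].astype(np.float32) for c in('top','scene')}
mc={'top':near(r.cut_out('collet_squat','top'),(397,257)),'scene':near(r.cut_out('collet_squat','scene'),(380,283))}
g=onz('top',(277,207),.04);print(g)
for ms in (mb,{'top':mb['top']},{'scene':mb['scene']}):
    o=fit(BOX,ms,[g[0],g[1],-1.6],[.02,.02,.1]);print('box',o.x,np.degrees(o.x[2]),o.fun)
    if len(ms)==2:b=o.x
g=onz('top',(397,257),.015);print(g)
for ms in (mc,{'top':mc['top']},{'scene':mc['scene']}):
    o=fit([cyl(28,22)],ms,[g[0],g[1],0],[.01,.01,.1]);print('col',o.x[:2],o.fun)
    if len(ms)==2:c=o.x
print('tall',onz('scene',(399,236),.02),onz('top',(190+660/3.3,105+268/3),.04),'stone',onz('top',(270,126),.02))
out=[]
for cam,im in(('top',T),('scene',S)):
    k=3;y0,x0=(165,205) if cam=='top' else (160,220)
    v=cv2.resize(im[y0:y0+100 if cam=='top' else y0+140,x0:x0+210],None,fx=k,fy=k,interpolation=cv2.INTER_CUBIC)
    for P,t in [(p,b) for p in BOX]+[(bx(2,48,-40,40,40,40),b),(cyl(28,22),c)]:
        q=cv2.convexHull((((np.array([proj(cam,p) for p in place(P,t)])+.5-[x0,y0])*k)).astype(np.int32))
        cv2.polylines(v,[q],True,(0,0,255) if len(P)<10 else (255,0,0),1)
    out.append(v)
cv2.imwrite('pics/ov.png',cv2.resize(np.vstack(out),None,fx=.83,fy=.83))
E
```

```text
[0.5617 0.023  0.04  ]Traceback (most recent call last):
  File "<stdin>", line 9, in <module>
  File "h.py", line 30, in fit
    return minimize(f,t0,method='Nelder-Mead',options=dict(initial_simplex=s,maxfev=120,xatol=2e-4,fatol=1e-4))
    res = _minimize_neldermead(fun, x0, args, callback, bounds=bounds,
                               **options)
    fxr = func(xr)
    fx = function(np.copy(x), *(wrapper_args + args))
  File "h.py", line 26, in f
    for P in parts: M|=hull(cam,place(P,t))
                       ~~~~^^^^^^^^^^^^^^^^
  File "h.py", line 13, in hull
    q=np.array([proj(cam,p) for p in P]);m=np.zeros((400*S,640*S),np.uint8)
                ~~~~^^^^^^^
  File "h.py", line 9, in proj
    c=r.get_calibration(cam);T=np.linalg.inv(np.array(c['extrinsics']))
ValueError: time passes only in moves, steps and waits
```

```bash
sed -i 's/^from plant import r$/from plant import r\nCAL={c:r.get_calibration(c) for c in ("scene","top")}/; s/r.get_calibration(cam)/CAL[cam]/' h.py
python3 - <<'E'
from h import *
np.set_printoptions(precision=4,suppress=True)
near=lambda L,uv:min(L,key=lambda d:np.hypot(*(np.argwhere(d['mask']).mean(0)[::-1]-uv)))['mask'].astype(np.float32)
T=r.capture('top');S=r.capture('scene')
mb={c:r.cut_out('box',c)[0]['mask'].astype(np.float32) for c in('top','scene')}
mc={'top':near(r.cut_out('collet_squat','top'),(397,257)),'scene':near(r.cut_out('collet_squat','scene'),(380,283))}
g=onz('top',(277,207),.04);print(g)
for ms in (mb,{'top':mb['top']},{'scene':mb['scene']}):
    o=fit(BOX,ms,[g[0],g[1],-1.6],[.02,.02,.1]);print('box',o.x,np.degrees(o.x[2]),o.fun)
    if len(ms)==2:b=o.x
g=onz('top',(397,257),.015);print(g)
for ms in (mc,{'top':mc['top']},{'scene':mc['scene']}):
    o=fit([cyl(28,22)],ms,[g[0],g[1],0],[.01,.01,.1]);print('col',o.x[:2],o.fun)
    if len(ms)==2:c=o.x
print('tall',onz('scene',(399,236),.02),onz('top',(190+660/3.3,105+268/3),.04),'stone',onz('top',(270,126),.02))
out=[]
for cam,im in(('top',T),('scene',S)):
    k=3;y0,x0=(165,205) if cam=='top' else (160,220)
    v=cv2.resize(im[y0:y0+100 if cam=='top' else y0+140,x0:x0+210],None,fx=k,fy=k,interpolation=cv2.INTER_CUBIC)
    for P,t in [(p,b) for p in BOX]+[(bx(2,48,-40,40,40,40),b),(cyl(28,22),c)]:
        q=cv2.convexHull((((np.array([proj(cam,p) for p in place(P,t)])+.5-[x0,y0])*k)).astype(np.int32))
        cv2.polylines(v,[q],True,(0,0,255) if len(P)<10 else (255,0,0),1)
    out.append(v)
cv2.imwrite('pics/ov.png',cv2.resize(np.vstack(out),None,fx=.83,fy=.83))
E
```

```text
[0.5617 0.023  0.04  ]
box [ 0.5627  0.043  -1.6444] -94.21529192578288 0.2548559010028839
box [ 0.5627  0.0419 -1.6538] -94.75862211192712 0.31360679864883423
box [ 0.5636  0.0443 -1.6377] -93.83297453358293 0.1934385895729065
[ 0.4493 -0.2654  0.015 ]
col [ 0.4487 -0.2648] 0.15851321816444397
col [ 0.4493 -0.2651] 0.08893907070159912
col [ 0.4496 -0.2638] 0.21472394466400146
tall [ 0.5998 -0.2429  0.02  ] [ 0.5971 -0.2443  0.04  ] stone [0.7646 0.0472 0.02  ]
```

View pics/ov.png

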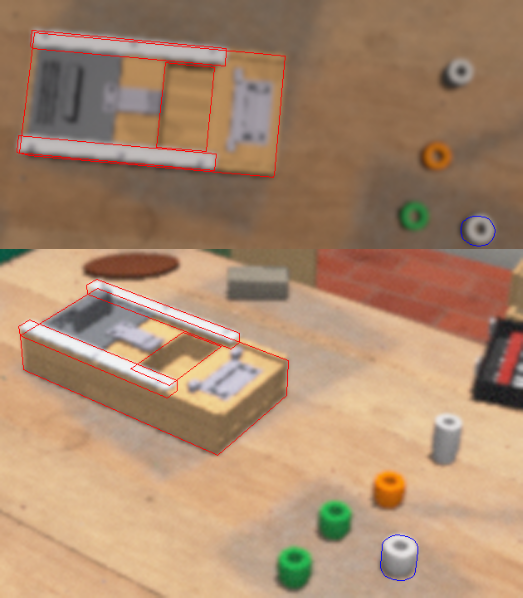

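The overlay fits well. The box is at (0.5627, 0.043) with yaw −94.2°, and the squat collet is at (0.449, −0.265). Tool yaw −94.2° (spin −1.173) works for the grasp and for the well.

Call:
{"name": "servo_tool", "arguments": {"targets": [{"dx":1,"dy":-2,"dz":0,"spin":-0.08,"grip":70},{"dx":3,"dy":-5.5,"dz":0,"spin":-0.2,"grip":70},{"dx":5,"dy":-9,"dz":0,"spin":-0.32,"grip":70},{"dx":7,"dy":-12.5,"dz":0,"spin":-0.44,"grip":70},{"dx":9,"dy":-16,"dz":0,"spin":-0.56,"grip":70},{"dx":11,"dy":-19.5,"dz":0,"spin":-0.68,"grip":70},{"dx":13,"dy":-23,"dz":0,"spin":-0.8,"grip":70},{"dx":15,"dy":-26.5,"dz":0,"spin":-0.92,"grip":70},{"dx":17,"dy":-30,"dz":0,"spin":-1.04,"grip":70},{"dx":19,"dy":-33.5,"dz":0,"spin":-1.16,"grip":70}], "squeeze": 25}}

```text
time_s: 2.13
tcp_pos: [0.4968, 0.2648, 0.227]
eef_rot: [-180.0, 0.0, -93.8]
contact_force: [0.1, 0.9, 0.8]
gripper_width: 0.0612
```

Call:
{"name": "servo_tool", "arguments": {"targets": [{"dx":-0.3,"dy":-3.5,"dz":0},{"dx":-0.6,"dy":-7.5,"dz":0},{"dx":-1,"dy":-11.5,"dz":0},{"dx":-1.4,"dy":-15.5,"dz":0},{"dx":-1.8,"dy":-19.5,"dz":0},{"dx":-2.2,"dy":-23.5,"dz":0},{"dx":-2.6,"dy":-27.5,"dz":0},{"dx":-3,"dy":-31.5,"dz":0},{"dx":-3.3,"dy":-35.5,"dz":0},{"dx":-3.6,"dy":-39.5,"dz":0}]}}

```text
validation failed for argument at $.ta...
```

Call:
{"name": "servo_tool", "arguments": {"targets": [{"dx":-0.3,"dy":-3.5,"dz":0,"spin":0,"grip":70},{"dx":-0.6,"dy":-7.5,"dz":0,"spin":0,"grip":70},{"dx":-1,"dy":-11.5,"dz":0,"spin":0,"grip":70},{"dx":-1.4,"dy":-15.5,"dz":0,"spin":0,"grip":70},{"dx":-1.8,"dy":-19.5,"dz":0,"spin":0,"grip":70},{"dx":-2.2,"dy":-23.5,"dz":0,"spin":0,"grip":70},{"dx":-2.6,"dy":-27.5,"dz":0,"spin":0,"grip":70},{"dx":-3,"dy":-31.5,"dz":0,"spin":0,"grip":70},{"dx":-3.3,"dy":-35.5,"dz":0,"spin":0,"grip":70},{"dx":-3.6,"dy":-39.5,"dz":0,"spin":0,"grip":70}]}}

```text
time_s: 2.97
tcp_pos: [0.4596, -0.1303, 0.2272]
eef_rot: [-179.9, 0.0, -93.4]
contact_force: [0.5, -0.0, -0.3]
gripper_width: 0.0614
```

Call:
{"name": "servo_tool", "arguments": {"targets": [{"dx":-0.3,"dy":-4,"dz":-1,"spin":-0.01,"grip":70},{"dx":-0.6,"dy":-8,"dz":-2,"spin":-0.01,"grip":70},{"dx":-0.9,"dy":-11.5,"dz":-4,"spin":-0.01,"grip":70},{"dx":-1.1,"dy":-13.7,"dz":-7,"spin":-0.01,"grip":70},{"dx":-1.1,"dy":-13.7,"dz":-10.5,"spin":-0.01,"grip":70},{"dx":-1.1,"dy":-13.7,"dz":-14,"spin":-0.01,"grip":70},{"dx":-1.1,"dy":-13.7,"dz":-17.5,"spin":-0.01,"grip":70},{"dx":-1.1,"dy":-13.7,"dz":-20.3,"spin":-0.01,"grip":70},{"dx":-1.1,"dy":-13.7,"dz":-21.5,"spin":-0.01,"grip":70},{"dx":-1.1,"dy":-13.7,"dz":-22.1,"spin":-0.01,"grip":70}]}}

```text
time_s: 3.8
tcp_pos: [0.4477, -0.2653, 0.0033]
eef_rot: [179.8, 0.0, -94.0]
contact_force: [0.5, -0.2, -0.4]
gripper_width: 0.0612
```

Call:
{"name": "servo_tool", "arguments": {"targets": [{"dx":0,"dy":0,"dz":0,"spin":0,"grip":20},{"dx":0,"dy":0,"dz":0,"spin":0,"grip":20},{"dx":0,"dy":0,"dz":0,"spin":0,"grip":20},{"dx":0,"dy":0,"dz":0,"spin":0,"grip":20},{"dx":0,"dy":0,"dz":0,"spin":0,"grip":20},{"dx":0,"dy":0,"dz":0,"spin":0,"grip":20},{"dx":0,"dy":0,"dz":0.5,"spin":0,"grip":20},{"dx":0,"dy":0,"dz":2,"spin":0,"grip":20},{"dx":0,"dy":0,"dz":5,"spin":0,"grip":20},{"dx":0,"dy":0,"dz":8,"spin":0,"grip":20}]}}

```text
time_s: 4.63
tcp_pos: [0.448, -0.2652, 0.086]
eef_rot: [179.8, 0.0, -94.0]
contact_force: [0.2, 0.1, -1.2]
gripper_width: 0.0273
```

Run:
```python
from h import *
s=r.get_state();print(s['tcp_pos'],s['gripper_width'],s['contact_force'])
im=r.capture('scene');cv2.imwrite('pics/s2.png',cv2.resize(im[150:310,250:450],None,fx=3,fy=3,interpolation=cv2.INTER_CUBIC))
```

```text
[ 0.44796064 -0.26518582  0.08597858] 0.027318784959735998 [ 0.24933044  0.12378754 -1.22518446]
```

View pics/s2.png

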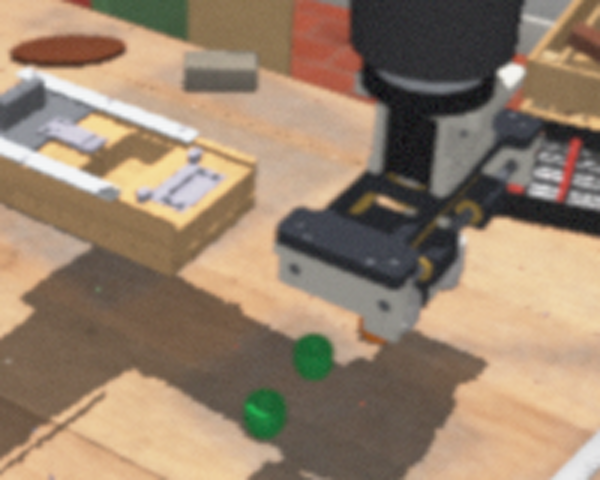

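The collet is held: the opening is 27.3 mm and about 1 N hangs on the wrist. Next I carry it over the well.

Call:
{"name": "servo_tool", "arguments": {"targets": [{"dx":0.3,"dy":1,"dz":2,"spin":0,"grip":20},{"dx":1.5,"dy":4,"dz":3.5,"spin":0,"grip":20},{"dx":3,"dy":7.5,"dz":4,"spin":0,"grip":20},{"dx":4.5,"dy":11,"dz":4,"spin":0,"grip":20},{"dx":6,"dy":14.7,"dz":4,"spin":0,"grip":20},{"dx":7.5,"dy":18.5,"dz":4,"spin":0,"grip":20},{"dx":9,"dy":22.3,"dz":4,"spin":0,"grip":20},{"dx":10.4,"dy":26,"dz":4,"spin":0,"grip":20},{"dx":11.2,"dy":28,"dz":4,"spin":0,"grip":20},{"dx":11.3,"dy":28.3,"dz":4,"spin":0,"grip":20}]}}

```text
time_s: 5.52
tcp_pos: [0.5638, 0.0212, 0.1258]
eef_rot: [-179.9, 0.0, -93.8]
contact_force: [0.3, 0.2, -1.5]
gripper_width: 0.0271
```

Call:
{"name": "servo_tool", "arguments": {"targets": [{"dx":0,"dy":0,"dz":0,"spin":0,"grip":20},{"dx":-0.1,"dy":-0.1,"dz":-1,"spin":0,"grip":20},{"dx":-0.1,"dy":-0.1,"dz":-2,"spin":0,"grip":20},{"dx":-0.1,"dy":-0.1,"dz":-3,"spin":0,"grip":20},{"dx":-0.1,"dy":-0.1,"dz":-4,"spin":0,"grip":20},{"dx":-0.1,"dy":-0.1,"dz":-5,"spin":0,"grip":20},{"dx":-0.1,"dy":-0.1,"dz":-5.5,"spin":0,"grip":20},{"dx":-0.1,"dy":-0.1,"dz":-5.5,"spin":0,"grip":20},{"dx":-0.1,"dy":-0.1,"dz":-5.5,"spin":0,"grip":20},{"dx":-0.1,"dy":-0.1,"dz":-5.5,"spin":0,"grip":20}]}}

```text
time_s: 6.35
tcp_pos: [0.5616, 0.0166, 0.0709]
eef_rot: [-180.0, 0.0, -94.0]
contact_force: [-0.5, 0.2, -0.6]
gripper_width: 0.0275
```

Call:
{"name": "servo_tool", "arguments": {"targets": [{"dx":0,"dy":0.1,"dz":-0.7,"spin":0,"grip":20},{"dx":0,"dy":0.1,"dz":-1.5,"spin":0,"grip":20},{"dx":0,"dy":0.1,"dz":-2.3,"spin":0,"grip":20},{"dx":0,"dy":0.1,"dz":-3.1,"spin":0,"grip":20},{"dx":0,"dy":0.1,"dz":-3.8,"spin":0,"grip":20},{"dx":0,"dy":0.1,"dz":-4.4,"spin":0,"grip":20},{"dx":0,"dy":0.1,"dz":-4.8,"spin":0,"grip":20},{"dx":0,"dy":0.1,"dz":-5.1,"spin":0,"grip":20},{"dx":0,"dy":0.1,"dz":-5.2,"spin":0,"grip":20},{"dx":0,"dy":0.1,"dz":-5.2,"spin":0,"grip":20}]}}

```text
time_s: 7.18
tcp_pos: [0.5608, 0.0174, 0.0202]
eef_rot: [180.0, -0.0, -94.0]
contact_force: [-7.8, 0.9, 19.0]
gripper_width: 0.0272
```

Call:
{"name": "servo_tool", "arguments": {"targets": [{"dx":0,"dy":0,"dz":0.1,"spin":0,"grip":20},{"dx":0,"dy":0,"dz":0.2,"spin":0,"grip":20},{"dx":0,"dy":0,"dz":0.3,"spin":0,"grip":20},{"dx":0,"dy":0,"dz":0.3,"spin":0,"grip":20},{"dx":0,"dy":0,"dz":0.3,"spin":0,"grip":20},{"dx":0,"dy":0,"dz":0.3,"spin":0,"grip":20},{"dx":0,"dy":0,"dz":0.3,"spin":0,"grip":20},{"dx":0,"dy":0,"dz":0.3,"spin":0,"grip":20},{"dx":0,"dy":0,"dz":0.3,"spin":0,"grip":20},{"dx":0,"dy":0,"dz":0.3,"spin":0,"grip":20}]}}

```text
time_s: 8.02
tcp_pos: [0.5612, 0.0175, 0.0215]
eef_rot: [180.0, -0.0, -94.0]
contact_force: [-0.1, -0.0, -0.8]
gripper_width: 0.0273
```

Run:
```python
from h import *
s=r.get_state();print(s['tcp_pos'],s['gripper_width'],s['contact_force'],s['moment'])
im=r.capture('scene');cv2.imwrite('pics/s3.png',cv2.resize(im[110:260,200:380],None,fx=4,fy=4,interpolation=cv2.INTER_CUBIC))
```

```text
[0.56119624 0.01754068 0.02150189] 0.02734880877037455 [-0.062163   -0.00127549 -0.7564011 ] [ 0.08777743 -0.04019923 -0.01801425]
```

View pics/s3.png

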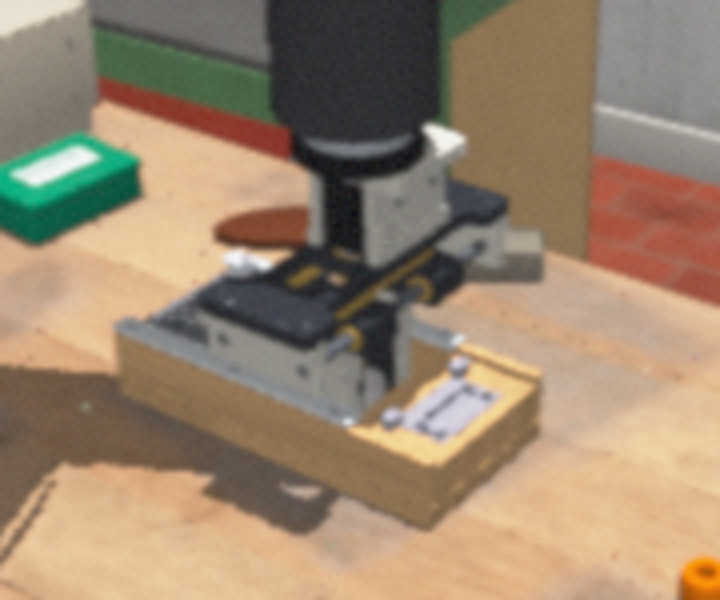

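The force went away 1 mm higher, so the collet was standing on the floor. I open slightly and lift straight up.

Call:
{"name": "servo_tool", "arguments": {"targets": [{"dx":0,"dy":0,"dz":0,"spin":0,"grip":37},{"dx":0,"dy":0,"dz":0,"spin":0,"grip":37},{"dx":0,"dy":0,"dz":0,"spin":0,"grip":37},{"dx":0,"dy":0,"dz":0,"spin":0,"grip":37},{"dx":0,"dy":0,"dz":1,"spin":0,"grip":37},{"dx":0,"dy":0,"dz":2.5,"spin":0,"grip":37},{"dx":0,"dy":0,"dz":4.5,"spin":0,"grip":37},{"dx":0,"dy":0,"dz":7.5,"spin":0,"grip":37},{"dx":0,"dy":0,"dz":10.5,"spin":0,"grip":0},{"dx":0,"dy":0,"dz":12.5,"spin":0,"grip":0}]}}

```text
time_s: 8.9
tcp_pos: [0.5621, 0.0176, 0.1504]
eef_rot: [-179.8, 0.0, -94.0]
contact_force: [-0.1, -0.2, 1.1]
gripper_width: 0.024
```

Call:
{"name": "servo_tool", "arguments": {"targets": [{"dx":0.2,"dy":3,"dz":0,"spin":0,"grip":0},{"dx":0.4,"dy":6.5,"dz":0,"spin":0,"grip":0},{"dx":0.6,"dy":10,"dz":0,"spin":0,"grip":0},{"dx":0.8,"dy":12.8,"dz":-0.5,"spin":0,"grip":0},{"dx":0.8,"dy":13.3,"dz":-2.5,"spin":0,"grip":0},{"dx":0.8,"dy":13.3,"dz":-5,"spin":0,"grip":0},{"dx":0.8,"dy":13.3,"dz":-7.5,"spin":0,"grip":0},{"dx":0.8,"dy":13.3,"dz":-9,"spin":0,"grip":0},{"dx":0.8,"dy":13.3,"dz":-9.8,"spin":0,"grip":0},{"dx":0.8,"dy":13.3,"dz":-9.9,"spin":0,"grip":0}]}}

```text
time_s: 9.73
tcp_pos: [0.5684, 0.1501, 0.0465]
eef_rot: [179.9, -0.1, -94.0]
contact_force: [0.5, -0.6, 0.9]
gripper_width: 0.0008
```

Run:
```python
from h import *
s=r.get_state();print(s['tcp_pos'],s['gripper_width'],s['contact_force'])
b=[.5627,.043,-1.6444]
im=r.capture('top');sc=r.capture('scene')
v=cv2.resize(im[160:250,200:340],None,fx=5,fy=5,interpolation=cv2.INTER_CUBIC)
for x in (49,58,67):
    q=[((proj('top',place(np.array([[x,y,40]])/1e3,b)[0])+.5-[200,160])*5).astype(int) for y in(-45,45)]
    cv2.line(v,tuple(map(int,q[0])),tuple(map(int,q[1])),(0,0,255),1)
cv2.imwrite('pics/t4.png',v)
cv2.imwrite('pics/s4.png',cv2.resize(sc[140:260,210:350],None,fx=5,fy=5,interpolation=cv2.INTER_CUBIC))
```

```text
[0.5684447  0.15011112 0.04652851] 0.0007598390885154206 [ 0.50741372 -0.61649123  0.90665565]
```

View pics/t4.png

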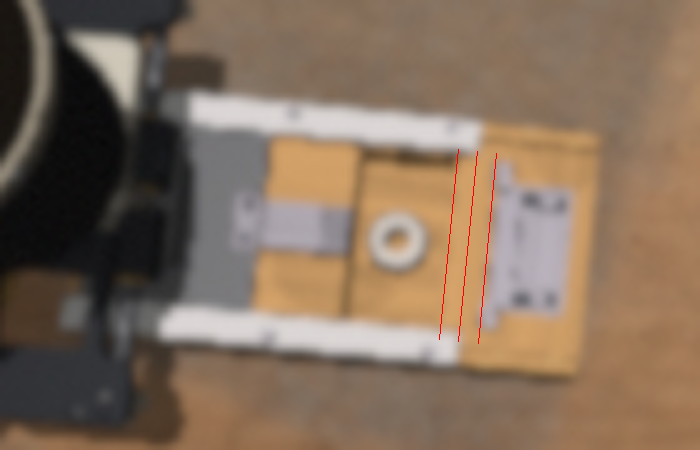

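View pics/s4.png

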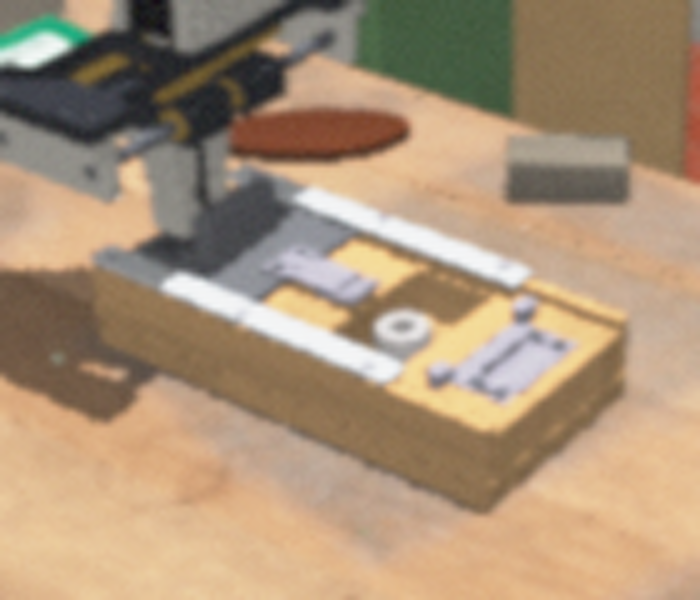

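The collet stands upright in the well, at top view (398,240). The lugs sit near the far +9 mm limit, so the stop should be at about box x 66. I start the push.

Call:
{"name": "servo_tool", "arguments": {"targets": [{"dx":0,"dy":-0.1,"dz":0.2,"spin":0,"grip":0},{"dx":0,"dy":-0.4,"dz":0.25,"spin":0,"grip":0},{"dx":0,"dy":-0.7,"dz":0.25,"spin":0,"grip":0},{"dx":-0.1,"dy":-1,"dz":0.25,"spin":0,"grip":0},{"dx":-0.1,"dy":-1.3,"dz":0.25,"spin":0,"grip":0},{"dx":-0.1,"dy":-1.6,"dz":0.25,"spin":0,"grip":0},{"dx":-0.1,"dy":-1.9,"dz":0.25,"spin":0,"grip":0},{"dx":-0.2,"dy":-2.2,"dz":0.25,"spin":0,"grip":0},{"dx":-0.2,"dy":-2.6,"dz":0.25,"spin":0,"grip":0},{"dx":-0.2,"dy":-3,"dz":0.25,"spin":0,"grip":0}]}}

```text
time_s: 10.67
tcp_pos: [0.5671, 0.1202, 0.05]
eef_rot: [180.0, -0.0, -94.0]
contact_force: [-0.6, -0.3, 0.5]
gripper_width: 0.0001
```

Call:
{"name": "servo_tool", "arguments": {"targets": [{"dx":0,"dy":-0.4,"dz":0,"spin":0,"grip":0},{"dx":-0.1,"dy":-0.8,"dz":0,"spin":0,"grip":0},{"dx":-0.1,"dy":-1.2,"dz":0,"spin":0,"grip":0},{"dx":-0.1,"dy":-1.6,"dz":0,"spin":0,"grip":0},{"dx":-0.1,"dy":-2,"dz":0,"spin":0,"grip":0},{"dx":-0.2,"dy":-2.4,"dz":0,"spin":0,"grip":0},{"dx":-0.2,"dy":-2.8,"dz":0,"spin":0,"grip":0},{"dx":-0.2,"dy":-3.2,"dz":0,"spin":0,"grip":0},{"dx":-0.3,"dy":-3.5,"dz":0,"spin":0,"grip":0},{"dx":-0.3,"dy":-3.6,"dz":0,"spin":0,"grip":0}]}}

```text
time_s: 11.5
tcp_pos: [0.564, 0.084, 0.05]
eef_rot: [180.0, -0.0, -94.0]
contact_force: [-0.3, -0.1, -1.3]
gripper_width: 0.0005
```

Call:
{"name": "servo_tool", "arguments": {"targets": [{"dx":0,"dy":-0.15,"dz":0,"spin":0,"grip":0},{"dx":0,"dy":-0.3,"dz":0,"spin":0,"grip":0},{"dx":0,"dy":-0.45,"dz":0,"spin":0,"grip":0},{"dx":-0.1,"dy":-0.6,"dz":0,"spin":0,"grip":0},{"dx":-0.1,"dy":-0.75,"dz":0,"spin":0,"grip":0},{"dx":-0.1,"dy":-0.9,"dz":0,"spin":0,"grip":0},{"dx":-0.1,"dy":-1.05,"dz":0,"spin":0,"grip":0},{"dx":-0.1,"dy":-1.2,"dz":0,"spin":0,"grip":0},{"dx":-0.1,"dy":-1.35,"dz":0,"spin":0,"grip":0},{"dx":-0.1,"dy":-1.5,"dz":0,"spin":0,"grip":0}]}}

```text
time_s: 12.33
tcp_pos: [0.5633, 0.0694, 0.0501]
eef_rot: [-180.0, 0.0, -94.0]
contact_force: [-0.5, -0.0, -0.1]
gripper_width: 0.0006
```

Run:
```python
from h import *
s=r.get_state();print(s['tcp_pos'],s['contact_force'])
im=r.capture('top');sc=r.capture('scene')
a=cv2.resize(im[160:250,200:340],None,fx=4,fy=4,interpolation=cv2.INTER_CUBIC)
b=cv2.resize(sc[160:250,210:350],None,fx=4,fy=4,interpolation=cv2.INTER_CUBIC)[:230]
cv2.imwrite('pics/5.png',np.vstack([a,b]))
```

```text
[0.56326431 0.06940658 0.05010013] [-0.51111066 -0.02522323 -0.08945033]
```

View pics/5.png

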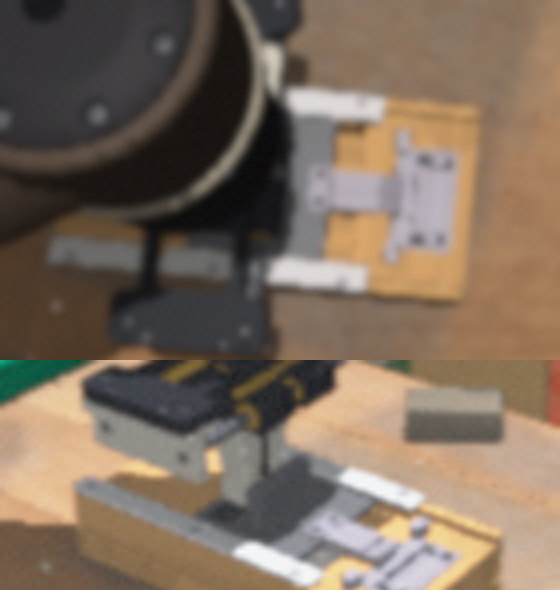

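The lid is moving freely, and its front edge is about 36 mm from the lugs. I go on at 10 mm/s.

Call:
{"name": "servo_tool", "arguments": {"targets": [{"dx":0,"dy":-0.1,"dz":0,"spin":0,"grip":0},{"dx":0,"dy":-0.2,"dz":0,"spin":0,"grip":0},{"dx":0,"dy":-0.3,"dz":0,"spin":0,"grip":0},{"dx":0,"dy":-0.4,"dz":0,"spin":0,"grip":0},{"dx":0,"dy":-0.5,"dz":0,"spin":0,"grip":0},{"dx":0,"dy":-0.6,"dz":0,"spin":0,"grip":0},{"dx":-0.1,"dy":-0.7,"dz":0,"spin":0,"grip":0},{"dx":-0.1,"dy":-0.8,"dz":0,"spin":0,"grip":0},{"dx":-0.1,"dy":-0.9,"dz":0,"spin":0,"grip":0},{"dx":-0.1,"dy":-1,"dz":0,"spin":0,"grip":0}]}}

```text
time_s: 13.27
tcp_pos: [0.5622, 0.0595, 0.0501]
eef_rot: [-180.0, 0.0, -94.0]
contact_force: [-0.9, 0.3, 0.1]
gripper_width: 0.0004
```

Call:
{"name": "servo_tool", "arguments": {"targets": [{"dx":0,"dy":-0.1,"dz":0,"spin":0,"grip":0},{"dx":0,"dy":-0.2,"dz":0,"spin":0,"grip":0},{"dx":0,"dy":-0.3,"dz":0,"spin":0,"grip":0},{"dx":0,"dy":-0.4,"dz":0,"spin":0,"grip":0},{"dx":0,"dy":-0.4,"dz":0,"spin":0,"grip":0},{"dx":0,"dy":-0.5,"dz":0,"spin":0,"grip":0},{"dx":0,"dy":-0.5,"dz":0,"spin":0,"grip":0},{"dx":0,"dy":-0.6,"dz":0,"spin":0,"grip":0},{"dx":0,"dy":-0.6,"dz":0,"spin":0,"grip":0},{"dx":0,"dy":-0.6,"dz":0,"spin":0,"grip":0}]}}

```text
time_s: 14.1
tcp_pos: [0.5621, 0.0534, 0.05]
eef_rot: [180.0, -0.0, -94.0]
contact_force: [0.4, -0.7, 0.5]
gripper_width: 0.0006
```

Call:
{"name": "servo_tool", "arguments": {"targets": [{"dx":0,"dy":-0.08,"dz":0,"spin":0,"grip":0},{"dx":0,"dy":-0.16,"dz":0,"spin":0,"grip":0},{"dx":0,"dy":-0.24,"dz":0,"spin":0,"grip":0},{"dx":0,"dy":-0.32,"dz":0,"spin":0,"grip":0},{"dx":0,"dy":-0.4,"dz":0,"spin":0,"grip":0},{"dx":0,"dy":-0.48,"dz":0,"spin":0,"grip":0},{"dx":0,"dy":-0.56,"dz":0,"spin":0,"grip":0},{"dx":0,"dy":-0.6,"dz":0,"spin":0,"grip":0},{"dx":0,"dy":-0.6,"dz":0,"spin":0,"grip":0},{"dx":0,"dy":-0.6,"dz":0,"spin":0,"grip":0}]}}

```text
time_s: 14.93
tcp_pos: [0.5623, 0.0475, 0.0501]
eef_rot: [-180.0, -0.0, -94.0]
contact_force: [0.2, 1.2, 1.1]
gripper_width: 0.0007
```

Run:
```python
from h import *
im=r.capture('top')
b=[.5627,.043,-1.6444]
v=cv2.resize(im[165:250,240:340],None,fx=7,fy=7,interpolation=cv2.INTER_CUBIC)
for x,z in ((30,45),(40,45),(66,40)):
    q=[tuple(int(k) for k in (proj('top',place(np.array([[x,y,z]])/1e3,b)[0])+.5-[240,165])*7) for y in(-40,-20)]
    cv2.line(v,q[0],q[1],(0,0,255),1)
cv2.imwrite('pics/6.png',v)
```

```text
(no output)
```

View pics/6.png

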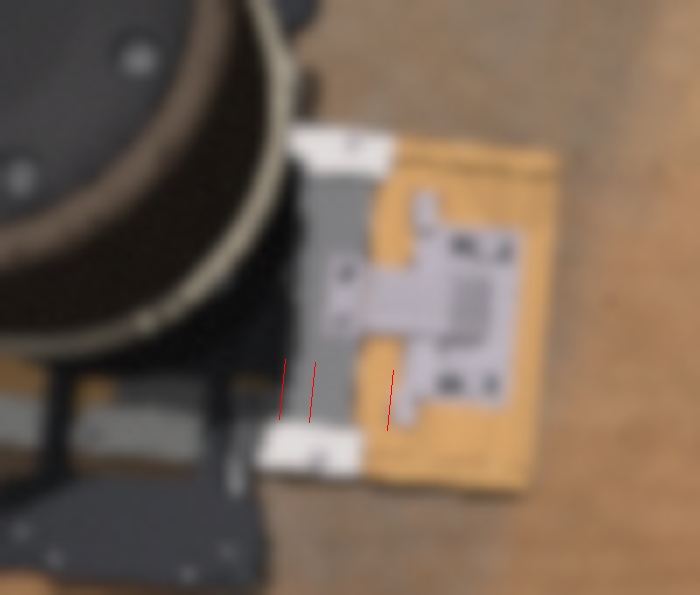

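The lid front is at about box x 55 and the lug faces at about 67, so some 12 mm are left. The tongue is on the ledge. I take shorter steps from here.

Call:
{"name": "servo_tool", "arguments": {"targets": [{"dx":0,"dy":-0.05,"dz":0,"spin":0,"grip":0},{"dx":0,"dy":-0.1,"dz":0,"spin":0,"grip":0},{"dx":0,"dy":-0.15,"dz":0,"spin":0,"grip":0},{"dx":0,"dy":-0.2,"dz":0,"spin":0,"grip":0},{"dx":0,"dy":-0.25,"dz":0,"spin":0,"grip":0},{"dx":0,"dy":-0.3,"dz":0,"spin":0,"grip":0},{"dx":0,"dy":-0.35,"dz":0,"spin":0,"grip":0},{"dx":0,"dy":-0.4,"dz":0,"spin":0,"grip":0},{"dx":0,"dy":-0.45,"dz":0,"spin":0,"grip":0},{"dx":0,"dy":-0.5,"dz":0,"spin":0,"grip":0}]}}

```text
time_s: 15.82
tcp_pos: [0.5621, 0.0425, 0.0501]
eef_rot: [180.0, 0.0, -94.0]
contact_force: [-1.3, 4.0, 1.7]
gripper_width: 0.0005
```

Call:
{"name": "servo_tool", "arguments": {"targets": [{"dx":0,"dy":-0.05,"dz":0,"spin":0,"grip":0},{"dx":0,"dy":-0.1,"dz":0,"spin":0,"grip":0},{"dx":0,"dy":-0.15,"dz":0,"spin":0,"grip":0},{"dx":0,"dy":-0.2,"dz":0,"spin":0,"grip":0},{"dx":0,"dy":-0.25,"dz":0,"spin":0,"grip":0},{"dx":0,"dy":-0.3,"dz":0,"spin":0,"grip":0},{"dx":0,"dy":-0.3,"dz":0,"spin":0,"grip":0},{"dx":0,"dy":-0.3,"dz":0,"spin":0,"grip":0},{"dx":0,"dy":-0.3,"dz":0,"spin":0,"grip":0},{"dx":0,"dy":-0.3,"dz":0,"spin":0,"grip":0}]}}

```text
time_s: 16.65
tcp_pos: [0.5621, 0.0395, 0.05]
eef_rot: [180.0, -0.0, -94.0]
contact_force: [-2.1, 4.7, 2.6]
gripper_width: 0.0004
```

Climbing: 4 to 5 N.

Call:
{"name": "servo_tool", "arguments": {"targets": [{"dx":0,"dy":-0.04,"dz":0,"spin":0,"grip":0},{"dx":0,"dy":-0.08,"dz":0,"spin":0,"grip":0},{"dx":0,"dy":-0.12,"dz":0,"spin":0,"grip":0},{"dx":0,"dy":-0.16,"dz":0,"spin":0,"grip":0},{"dx":0,"dy":-0.2,"dz":0,"spin":0,"grip":0},{"dx":0,"dy":-0.2,"dz":0,"spin":0,"grip":0},{"dx":0,"dy":-0.2,"dz":0,"spin":0,"grip":0},{"dx":0,"dy":-0.2,"dz":0,"spin":0,"grip":0},{"dx":0,"dy":-0.2,"dz":0,"spin":0,"grip":0},{"dx":0,"dy":-0.2,"dz":0,"spin":0,"grip":0}]}}

```text
time_s: 17.48
tcp_pos: [0.5621, 0.0374, 0.05]
eef_rot: [180.0, -0.0, -94.0]
contact_force: [-1.0, 2.3, -0.2]
gripper_width: 0.0002
```

Call:
{"name": "servo_tool", "arguments": {"targets": [{"dx":0,"dy":-0.03,"dz":0,"spin":0,"grip":0},{"dx":0,"dy":-0.06,"dz":0,"spin":0,"grip":0},{"dx":0,"dy":-0.09,"dz":0,"spin":0,"grip":0},{"dx":0,"dy":-0.12,"dz":0,"spin":0,"grip":0},{"dx":0,"dy":-0.15,"dz":0,"spin":0,"grip":0},{"dx":0,"dy":-0.15,"dz":0,"spin":0,"grip":0},{"dx":0,"dy":-0.15,"dz":0,"spin":0,"grip":0},{"dx":0,"dy":-0.15,"dz":0,"spin":0,"grip":0},{"dx":0,"dy":-0.15,"dz":0,"spin":0,"grip":0},{"dx":0,"dy":-0.15,"dz":0,"spin":0,"grip":0}]}}

```text
time_s: 18.32
tcp_pos: [0.5622, 0.036, 0.0501]
eef_rot: [-180.0, -0.0, -94.0]
contact_force: [-0.1, 0.6, -0.0]
gripper_width: 0.0004
```

Call:
{"name": "servo_tool", "arguments": {"targets": [{"dx":0,"dy":-0.03,"dz":0,"spin":0,"grip":0},{"dx":0,"dy":-0.06,"dz":0,"spin":0,"grip":0},{"dx":0,"dy":-0.09,"dz":0,"spin":0,"grip":0},{"dx":0,"dy":-0.12,"dz":0,"spin":0,"grip":0},{"dx":0,"dy":-0.15,"dz":0,"spin":0,"grip":0},{"dx":0,"dy":-0.15,"dz":0,"spin":0,"grip":0},{"dx":0,"dy":-0.15,"dz":0,"spin":0,"grip":0},{"dx":0,"dy":-0.15,"dz":0,"spin":0,"grip":0},{"dx":0,"dy":-0.15,"dz":0,"spin":0,"grip":0},{"dx":0,"dy":-0.15,"dz":0,"spin":0,"grip":0}]}}

```text
time_s: 19.15
tcp_pos: [0.5622, 0.0345, 0.0501]
eef_rot: [180.0, 0.0, -94.0]
contact_force: [-0.8, -0.1, 0.7]
gripper_width: 0.0007
```

Call:
{"name": "servo_tool", "arguments": {"targets": [{"dx":0,"dy":-0.03,"dz":0,"spin":0,"grip":0},{"dx":0,"dy":-0.06,"dz":0,"spin":0,"grip":0},{"dx":0,"dy":-0.09,"dz":0,"spin":0,"grip":0},{"dx":0,"dy":-0.12,"dz":0,"spin":0,"grip":0},{"dx":0,"dy":-0.15,"dz":0,"spin":0,"grip":0},{"dx":0,"dy":-0.15,"dz":0,"spin":0,"grip":0},{"dx":0,"dy":-0.15,"dz":0,"spin":0,"grip":0},{"dx":0,"dy":-0.15,"dz":0,"spin":0,"grip":0},{"dx":0,"dy":-0.15,"dz":0,"spin":0,"grip":0},{"dx":0,"dy":-0.15,"dz":0,"spin":0,"grip":0}]}}

```text
time_s: 19.98
tcp_pos: [0.5623, 0.0341, 0.0502]
eef_rot: [-180.0, 0.1, -94.0]
contact_force: [-2.4, 6.5, 1.9]
gripper_width: 0.0005
```

Call:
{"name": "servo_tool", "arguments": {"targets": [{"dx":0,"dy":-0.03,"dz":0,"spin":0,"grip":0},{"dx":0,"dy":-0.06,"dz":0,"spin":0,"grip":0},{"dx":0,"dy":-0.09,"dz":0,"spin":0,"grip":0},{"dx":0,"dy":-0.12,"dz":0,"spin":0,"grip":0},{"dx":0,"dy":-0.12,"dz":0,"spin":0,"grip":0},{"dx":0,"dy":-0.12,"dz":0,"spin":0,"grip":0},{"dx":0,"dy":-0.12,"dz":0,"spin":0,"grip":0},{"dx":0,"dy":-0.12,"dz":0,"spin":0,"grip":0},{"dx":0,"dy":-0.12,"dz":0,"spin":0,"grip":0},{"dx":0,"dy":-0.12,"dz":0,"spin":0,"grip":0}]}}

```text
time_s: 20.82
tcp_pos: [0.5623, 0.0339, 0.0504]
eef_rot: [-180.0, 0.1, -94.0]
contact_force: [-4.9, 12.1, 4.2]
gripper_width: 0.0004
```

The lid stopped dead at 12 N after the force had dropped to zero, so it is at the lugs. I back off, lift clear and check.

Call:
{"name": "servo_tool", "arguments": {"targets": [{"dx":0,"dy":0.4,"dz":0,"spin":0,"grip":0},{"dx":0,"dy":1,"dz":0,"spin":0,"grip":0},{"dx":0,"dy":2,"dz":0.5,"spin":0,"grip":0},{"dx":0,"dy":3,"dz":3,"spin":0,"grip":0},{"dx":0,"dy":4,"dz":6,"spin":0,"grip":0},{"dx":0,"dy":7,"dz":9,"spin":0,"grip":0},{"dx":0,"dy":10,"dz":11,"spin":0,"grip":0},{"dx":0,"dy":13.5,"dz":13,"spin":0,"grip":0},{"dx":0,"dy":17,"dz":14,"spin":0,"grip":0},{"dx":0,"dy":20,"dz":14,"spin":0,"grip":0}]}}

```text
time_s: 21.65
tcp_pos: [0.5633, 0.2349, 0.194]
eef_rot: [-179.7, 0.2, -94.0]
contact_force: [0.5, 0.7, -0.1]
gripper_width: 0.0002
```

Run:
```python
from h import *
s=r.get_state();print(s['tcp_pos'],s['contact_force'])
im=r.capture('top');sc=r.capture('scene')
a=cv2.resize(im[165:245,210:330],None,fx=5,fy=5,interpolation=cv2.INTER_CUBIC)[:,:600]
b=cv2.resize(sc[175:240,230:340],None,fx=6,fy=6,interpolation=cv2.INTER_CUBIC)
v=np.zeros((600,660,3),np.uint8);v[:210,:600]=a[60:270];v[210:]=0;v[210:600]=b[:390];cv2.imwrite('pics/7.png',v)
```

```text
[0.56329683 0.23488162 0.19395583] [ 0.50155576  0.73172596 -0.14399914]
```

View pics/7.png

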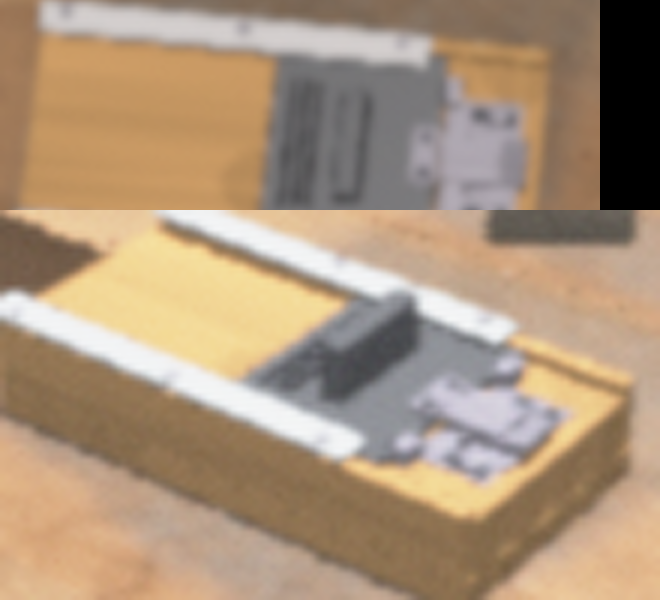

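```bash
python3 -c "
from plant import r
print(r.close_job())"
```

```text
the job is handed in; nothing more can be done
None
```

The squat collet is in the well and released, the lid is closed against its lugs, and I have handed the job in (about 22 s of the 58 s allowed).

- **Collet:** it stood upright in the well before I moved the lid. While lowering it I pressed it onto the well floor at about 19 N for a moment. I raised it about 1 mm until the force was gone, then opened the gripper.
- **Lid:** I pushed the rib with closed fingers, at about 10 mm/s or slower near the end. The force rose to about 5 N on the ledge and fell to about zero some 2 mm before the stop. It then rose with no further travel, and I stopped at about 12 N.
- **Last picture:** the lid's front edge is at both lugs and the gripper is clear of everything.
- **Not proven:** the snap was inferred from the force drop and the geometry (the catch should lie about 1.7 mm past the ledge). I did not pull the lid back to test it, and the tongue's height is too fine to read in the picture.
- **Bystanders:** I did not touch the tall collet or the whetstone.
- **Measurement check that disagreed:** the box outline fit overlapped its masks only loosely (mismatch about 25%). The drawn overlay and the contacts felt later agreed with it.

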